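Press a tin lid home and ease the sprung lever back

ROBOT

A 6-joint arm with a two-finger parallel gripper is mounted at the origin on the work surface. World frame = base frame: x ahead of the robot, y to its left, z up, the work surface at z = 0. Lengths are in m, angles in rad, forces in N, time in s.
With the tool pointing down it reaches from about 0.325 to 1 m from the base axis. Payload 5.1 kg.
Tool frame: the origin (TCP) lies at the very end of the fingers, on their centre line; the grasp point (between the pads) lies 19 mm behind it; z points along the fingers, y is the line along which they close (so a half turn about z gives the same grasp; the last joint's range is limited). The gripper opens to 85 mm and grips with 20 to 120 N. Pads are 22 mm wide; open, the fingers measure 114 mm over their backs; the gripper's body (76 mm by 85 mm) begins 54 mm behind the grasp point. The pads swing forward as they close: fully open they stand 13 mm farther back than shut.
Start: joints at [1.134, 0.124, 1.65, -0, 1.367, -0.083], TCP at [0.225, 0.61, 0.231] pointing down, gripper open.
Joint ranges: [-2.61, 2.61], [-1.02, 2.33], [0.03, 2.71], [-1.35, 4.49], [0.32, 2.68], [-2.91, 2.91]. Speed limits (rad/s): [2.57, 2.57, 3.14, 3.14, 3.14, 3.14].

INTERFACE

Orientations are given as a unit quaternion [w, x, y, z].
In Python, from plant import robot gives the robot as it stands.
- The arm moves only by the shell command python3 -m handwheel 'ROWS' [FORCE]. ROWS is JSON, a list of rows, each a list of 7 numbers: the shift along the tool's x, y, z as a fraction of full scale, then the turn, a rotation vector about the tool's x, y, z as a fraction of full scale, then the opening, from 0 (shut) to 1 (fully open). In form: [[tx, ty, tz, ax, ay, az, jaw], ...]. A call has 1 to 12 rows; each row shifts and turns the commanded pose from where the row before left it, along the tool's axes as they then stand; what a row does not reach is not made up. Full scale, the value 1, is 25 mm for a shift and 5 degrees for a turn. A row lasts 1/8 s, in which the tool goes at most 62.5 mm and 10.7 degrees, less where a joint would pass 70% of its speed; a pose out of reach is approached as far as the arm can. A call with a number of a shift or a turn outside -1 to 1 is refused whole. A call with a gripper value outside its range is refused whole. The fingers move at their own pace and stop on an object; FORCE is the grip in N (left out, the last holds). Time passes only in rows, so rows that do not move let the fingers close. It gives the time, the measured TCP pose, the force, the opening and the grip force at its end, in the units of the state.
- robot.read_state(): the state, without advancing time (a new reading comes with each control period).
- robot.read_camera(name): name is "scene" or "top"; returns a dict with "img" (480x640x3 uint8, blue, green, red), "range_z" (480x640 float32, m along the optical axis (not along the pixel's ray), 0 where there is no reading), "fovy" (degrees; the focal length in pixels is half the picture's height over the tangent of half this angle, whatever the lens; pixels are square), "cx", "cy" (the principal point, pixels), "D" ([k1, k2, p1, p2, k3] as OpenCV has them; the pictures are not rectified), "rvec" (rotation vector, rad) and "tvec" (3), from world to camera coordinates, as OpenCV has them. Camera axes: x right, y down, z forward; pixel columns grow to the right and rows downward; lengths in m; the calibration is good to about 2 mm. A picture is of the moment at which its call begins.
- robot.close_job(): hands the job in; it is judged then, once.
The state is a dict: "t": time; "joint_positions": joint angles; "qvel": joint speeds; "effort": joint torques, N m; "position": TCP position; "tool_rot": TCP orientation; "ft_force": force on the tool from outside, world axes, zero at the start; "moment": the same for the moment, N m; "opening": opening from 0.0 (shut) to 1.0 (fully open); "finger_force": force on a finger pad.
Only numpy, scipy, OpenCV 4.12 (cv2) and the standard library are available. Lean on these libraries where they do the work, as an engineer would, in place of code of your own. Each camera call takes 0.05 s, during which the arm holds its last target. There are 200 camera calls.

TASK

Two metal sample tins stand on the bench; one is shut, the other's push-in lid still stands proud. Keeping it upright, stand the tin with the proud lid on the lever press, up against its two pins, and push the sprung lever down so that the press drives the lid fully home without crushing the tin. Then let the lever come back up slowly under your control, never letting it snap back, and leave it fully up with the closed tin still in the press and everything else undisturbed.

Things in the scene. Friction and masses are not known exactly. Their poses are not given: they have to be found in the camera images.
- tin_center (a point): The tin to close: plain metal cylinder, 64 mm diameter (66 mm over thin bead rims at top and bottom), body 60 mm high, about 0.35 kg. The point is the body's centre, 30 mm above its underside. z is up along its axis. Any yaw is the same.
- lid_top (a point): Centre of the top face of the tin's push-in lid: a 54 mm steel disc, coaxial with the tin. At the start it stands 8 to 10 mm above the rim of the tin, fully home 2 mm above the rim. It is tight: about 14 N along the axis slides it in, and it stops dead when home.
- lid (a joint): How far the lid is pushed in, m: 0 = 10 mm proud, 0.008 = fully home. It stays where it is pushed.
- shut_tin_center (a point): The other tin, same body, its lid already home (2 mm above the rim). The point is 30 mm above its underside. Leave it alone.
- press: The lever press, bolted down: grey base plate 240 mm (its x) by 130 mm (its y), 12 mm thick. Its -x end is the open front, facing roughly to the robot; the lever's bracket, 122 mm high and 64 mm wide, stands 80 to 130 mm in +x of the origin. Origin under the base at 30 mm to the front of the plate's middle; x runs from front to back, z up.
- anvil (a point): Where the tin stands: point on the top of the base plate (12 mm above the bench), on the press's centre line, axes as the press's. A tin touching both pins stands centred on it. The two pins (12 mm diameter, 28 mm high) stand behind it, 33 mm in x and 20 mm to either side; the front and sides are open.
- hinge (a point): Centre of the lever's hinge, 110 mm behind the anvil point (press +x) and 100 mm above the bench; the hinge axis is the press's y.
- lever_grip (a point): Centre of the lever's handle: plain steel round bar, 24 mm diameter, 110 mm long along the press's y, 240 mm from the hinge axis, about 295 mm above the bench when up. The lever is a straight bar (18 mm wide, 16 mm thick) from hinge to handle, pointing to the press's front and up; under it, 110 mm from the hinge, a rubber ball foot (18 mm radius) presses on the lid.
- lever (a joint): Lever angle, rad: 0 = fully up, held against a stop by its spring (handle 54 degrees above level); grows as the handle is pushed down. Foot meets a proud lid from 0.82; 0.95 = level, lid home. Without a tin it stops at 1.1. Handle force, down: about 4 N at the top, 7 N when level, plus 6.5 N to drive the lid, climbing steeply once it is home. Let go, it snaps up.
- brush: Wooden hand brush, 190 mm, lying on the bench. Leave alone.
- scoop: Steel scoop with a straight handle, 165 mm, lying on the bench. Leave alone.
Not all that is in view belongs to the job. Leave any blue or turquoise look-alike of the part that bears tin_center alone.

How it is judged:
By the outcome, as a careful person would: the job done as asked, in the order asked, and still so for the second after the job is handed in, with the robot touching nothing.
It also fails if it takes over 72 s, if anything falls off the work surface, if the arm or the gripper's body presses on something with over 40 N, if the wrist force passes 120 N, or if a joint passes its speed limit or range.

## Working session

There is one attempt and no reset: what is moved stays moved. The work goes in short steps, Python scripts to look and compute and a shell command to move; the robot and the scene stay as the last step left them, time stands still between calls to the robot, and variables do not carry over. Pictures are saved under pics/ and viewed, at most 10 in all, crops included, and the job is handed in when it is done.

```bash
mkdir -p pics
cat > h.py <<'E'
import numpy as np, cv2
from plant import robot
def cam(n):
    c=robot.read_camera(n); f=240/np.tan(np.radians(c["fovy"])/2)
    c["K"]=np.array([[f,0,c["cx"]],[0,f,c["cy"]],[0,0,1]]); c["R"]=cv2.Rodrigues(np.array(c["rvec"],float))[0]
    c["D"]=np.array(c["D"],float); c["t"]=np.array(c["tvec"],float).ravel(); return c
def rays(c,px):
    u=cv2.undistortPoints(np.array(px,float).reshape(-1,1,2),c["K"],c["D"]).reshape(-1,2)
    return np.c_[u,np.ones(len(u))]
def onplane(c,px,z):
    d=rays(c,px)@c["R"]; o=-c["R"].T@c["t"]; return o+d*((z-o[2])/d[:,2])[:,None]
def cloud(c):
    v,u=np.mgrid[0:480,0:640]; r=rays(c,np.c_[u.ravel(),v.ravel()])
    P=(r*c["range_z"].ravel()[:,None]-c["t"])@c["R"]; P[c["range_z"].ravel()==0]=np.nan
    return P.reshape(480,640,3)
E
python3 - <<'E'
from h import *
for n in("scene","top"):
    c=cam(n); cv2.imwrite(f"pics/{n}0.png",c["img"]); print(n,-c["R"].T@c["t"],c["fovy"],c["D"])
    np.save(f"{n}0.npy",cloud(c))
print(robot.read_state())
E
```

```text
scene [ 1.09317602 -0.10934071  0.89585259] 54.87678382608554 [-0.08475818  0.          0.          0.          0.        ]
top [0.47805945 0.0502755  1.39830476] 52.028246971324826 [-0.01291325  0.          0.          0.          0.        ]
{'t': 0.1, 'joint_positions': array([ 1.13442060e+00,  1.24407869e-01,  1.65156307e+00, -5.25370795e-06,
        1.36746556e+00, -8.26031282e-02]), 'qvel': array([ 0.00079052, -0.00271674, -0.00381914,  0.00117655, -0.00089409,
       -0.00144304]), 'effort': array([ 2.22937574e-04, -4.24929535e+01, -3.66655433e+01, -1.26152827e-04,
        3.94145376e-03,  2.16882376e-05]), 'position': array([0.2249813 , 0.60923252, 0.23018149]), 'tool_rot': array([-2.34067630e-04,  1.75964714e-01,  9.84396043e-01, -8.91718843e-04]), 'ft_force': array([-0.43150315,  0.12190787,  0.09890153]), 'moment': array([-0.01523831, -0.02817137, -0.01243829]), 'finger_force': 0.0, 'opening': 1.0001690014038607}
```

View pics/scene0.png

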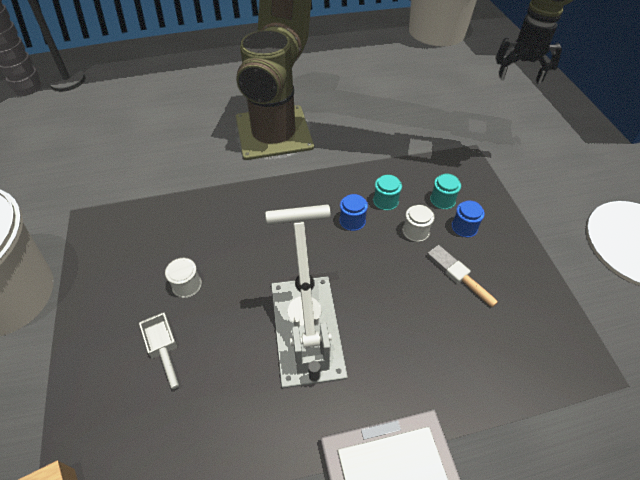

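View pics/top0.png

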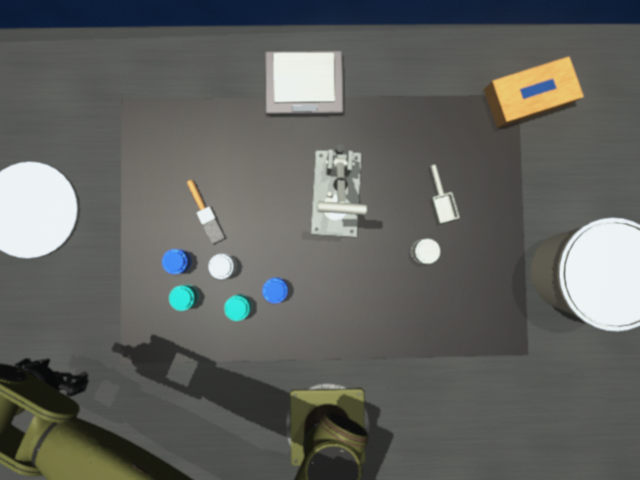

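Scene picture: white tins at (418,222), with its lid apparently proud, and (183,277). The press is around (308,330) and its handle at (298,214). In the top view the tins are at (222,266) and (426,251), the press at (337,193) and the handle at (342,209).

Run:
```python
from h import *
T=np.load("top0.npy");S=np.load("scene0.npy")
for nm,(u,v) in dict(A=(222,266),B=(426,251)).items():
    p=T[v-22:v+22,u-22:u+22].reshape(-1,3); s=p[p[:,2]>.045]
    print(nm,"maxz",np.nanpercentile(s[:,2],[5,50,90,98]),"mid",(s[:,:2].min(0)+s[:,:2].max(0))/2,"ext",np.ptp(s[:,:2],axis=0))
for nm,(u,v) in dict(A=(418,222),B=(183,277)).items():
    p=S[v-28:v+28,u-28:u+28].reshape(-1,3); s=p[p[:,2]>.055]
    print(nm,np.percentile(s[:,2],[5,50,90,98]),s[s[:,2]>np.percentile(s[:,2],90)-.003].mean(0))
# press plate
allp=np.vstack([T[140:245,305:370].reshape(-1,3),S[270:390,265:350].reshape(-1,3)])
pl=allp[(allp[:,2]>.006)&(allp[:,2]<.018)]
r=cv2.minAreaRect(pl[:,:2].astype(np.float32)); print("plate",r,cv2.boxPoints(r))
print("pl top only",cv2.minAreaRect(T[140:245,305:370].reshape(-1,3)[lambda:0] if 0 else np.array([q for q in T[140:245,305:370].reshape(-1,3) if .008<q[2]<.017],np.float32)[:,:2]))
for n,P,b in(("T",T,(195,225,310,375)),("S",S,(195,230,260,335))):
    q=P[b[0]:b[1],b[2]:b[3]].reshape(-1,3); q=q[q[:,2]>.27]; r=cv2.minAreaRect(q[:,:2].astype(np.float32)); print(n,"handle",len(q),q.mean(0),np.percentile(q[:,2],95),r)
# white thing on plate
q=S[300:320,288:322]; print(np.round(q[8,::4],3))
```

```text
A maxz [0.05622505 0.06585116 0.0706933  0.07269295] mid [0.45109031 0.28240221] ext [0.06503877 0.06500338]
B maxz [0.05553788 0.06058983 0.06446986 0.06650245] mid [ 0.48304396 -0.28138177] ext [0.06569283 0.0655764 ]
A [0.05776375 0.06693585 0.06951528 0.07077958] [0.45398829 0.28318333 0.06855256]
B [0.0573217  0.06039749 0.06267887 0.06395506] [ 0.48594588 -0.28018234  0.06145492]
plate ((0.6559512615203857, -0.03966784477233887), (0.1831539273262024, 0.29794350266456604), 89.13720703125) [[ 0.50561744 -0.12899122]
 [ 0.8035272  -0.13347764]
 [ 0.8062851   0.04965553]
 [ 0.50837535  0.05414195]]Traceback (most recent call last):
  File "<stdin>", line 13, in <module>
cv2.error: OpenCV(4.12.0) /io/opencv/modules/imgproc/src/convhull.cpp:143: error: (-215:Assertion failed) total >= 0 && (depth == CV_32F || depth == CV_32S) in function 'convexHull'
```

Run:
```python
from h import *
T=np.load("top0.npy");S=np.load("scene0.npy")
i=cv2.imread("pics/top0.png"); g=i.min(2)
# plate: bright area in top within box, low z
for n,P,b,im in(("T",T,(140,245,300,372),i),("S",S,(270,392,265,352),cv2.imread("pics/scene0.png"))):
    z=P[b[0]:b[1],b[2]:b[3]]; m=((im[b[0]:b[1],b[2]:b[3]].min(2)>90)&(z[...,2]<.022)&(z[...,2]>.002)).astype(np.uint8)
    m=cv2.morphologyEx(m,cv2.MORPH_OPEN,np.ones((3,3)))
    cs,_=cv2.findContours(m,0,1); c=np.vstack([k for k in cs if cv2.contourArea(k)>60]).reshape(-1,2)+[b[2],b[0]]
    W=onplane(cam({"T":"top","S":"scene"}[n]),c,.012); r=cv2.minAreaRect(W[:,:2].astype(np.float32)); print(n,"plate",r,cv2.boxPoints(r).round(4).tolist())
for n,P,b in(("T",T,(195,225,310,375)),("S",S,(195,230,260,335))):
    q=P[b[0]:b[1],b[2]:b[3]].reshape(-1,3); q=q[q[:,2]>.28]; r=cv2.minAreaRect(q[:,:2].astype(np.float32)); print(n,"handle",len(q),q.mean(0),np.percentile(q[:,2],95),r)
# coloured tins, top view
hsv=cv2.cvtColor(i,cv2.COLOR_BGR2HSV); m=((hsv[...,0]>80)&(hsv[...,0]<130)&(hsv[...,1]>140)&(hsv[...,2]>60)).astype(np.uint8); m[:240]=0
for k in cv2.findContours(m,0,2)[0]:
    if cv2.contourArea(k)>100:
        u,v,w,h=cv2.boundingRect(k); p=T[v:v+h,u:u+w].reshape(-1,3);p=p[p[:,2]>.045]; print("col",(u,v),((p.min(0)+p.max(0))/2)[:2],np.percentile(p[:,2],95))
q=S[298:322:6,286:326:5];print(np.round(q,3).tolist())
```

```text
T plate ((0.6508132815361023, -0.03593437373638153), (0.1297989934682846, 0.23901042342185974), 85.5925064086914) [[0.5267000198364258, -0.09149999916553497], [0.7649999856948853, -0.10980000346899033], [0.7749999761581421, 0.019600000232458115], [0.5365999937057495, 0.03799999877810478]]
S plate ((0.6543534398078918, -0.035847537219524384), (0.13098186254501343, 0.2414819449186325), 85.56526184082031) [[0.5289000272750854, -0.09179999679327011], [0.7696999907493591, -0.11050000041723251], [0.7797999978065491, 0.020099999383091927], [0.5389999747276306, 0.03880000114440918]]
T handle 542 [ 0.58230826 -0.03088769  0.30258777] 0.30833082438205905 ((0.5862733125686646, -0.03110717609524727), (0.10861541330814362, 0.03170720487833023), 85.71053314208984)
S handle 964 [ 0.59096972 -0.03113005  0.30045244] 0.3071099143832399 ((0.5905216932296753, -0.03084428980946541), (0.11006269603967667, 0.03096874989569187), 83.42547607421875)
col (225, 295) [0.33739595 0.24100831] 0.07298264654987341
col (169, 285) [0.36667849 0.38987135] 0.07270520079574316
col (263, 278) [0.38256773 0.13825999] 0.07277137455990597
col (162, 250) [0.46528213 0.40925948] 0.07274850256708644
[[[0.576, -0.065, 0.011], [0.578, -0.054, 0.011], [0.579, -0.043, 0.009], [0.583, -0.033, 0.011], [0.678, -0.038, 0.173], [0.681, -0.03, 0.174], [0.59, -0.001, 0.011], [0.592, 0.01, 0.01]], [[0.588, -0.068, 0.008], [0.593, -0.057, 0.012], [0.596, -0.047, 0.013], [0.597, -0.036, 0.01], [0.686, -0.04, 0.165], [0.686, -0.031, 0.162], [0.602, -0.004, 0.006], [0.606, 0.007, 0.008]], [[0.605, -0.071, 0.012], [0.609, -0.06, 0.014], [0.61, -0.049, 0.012], [0.613, -0.039, 0.013], [0.693, -0.042, 0.157], [0.694, -0.033, 0.155], [0.621, -0.008, 0.014], [0.622, 0.003, 0.011]], [[0.62, -0.073, 0.013], [0.622, -0.063, 0.013], [0.624, -0.052, 0.012], [0.627, -0.042, 0.013], [0.7, -0.043, 0.147], [0.701, -0.034, 0.146], [0.647, -0.013, 0.037], [0.636, -0.0, 0.012]]]
```

Tin A at (0.452, 0.283) is the proud one: its lid top reads about 0.07, against about 0.063 for B. The plate size, handle position and 0.294 height all match the given geometry (yaw −4.4°, anvil at about (0.623, −0.034)). The plan is a tilted 45° grasp, because the lever hangs over the anvil.

```bash
cat > g.py <<'E'
from h import *
from scipy.spatial.transform import Rotation as Ro
def tool(az,tilt): # az deg of approach direction, tilt deg from vertical
    a,t=np.radians([az,tilt]); z=np.array([np.cos(a)*np.sin(t),np.sin(a)*np.sin(t),-np.cos(t)]); y=np.array([-np.sin(a),np.cos(a),0])
    return np.c_[np.cross(y,z),y,z]
def go(az,tilt,*tcps):
    s=robot.read_state(); q=s["tool_rot"]; R0=Ro.from_quat([q[1],q[2],q[3],q[0]]); R1=tool(az,tilt); p=s["position"]
    print("pos",p.round(4),"turn/5deg",(np.degrees((R0.inv()*Ro.from_matrix(R1)).as_rotvec())/5).round(2))
    for t in tcps: print("->",np.round(t,4),"shift(after turn)/25mm",((np.array(t)-p)@R1/.025).round(2)); p=np.array(t)
E
python3 - <<'E'
from g import *
z=tool(32,45)[:,2]; G=np.array([.4525,.283,.035]); T=G+.021*z
go(32,45,T-.13*z,T)
E
```

```text
pos [0.2251 0.6094 0.2305] turn/5deg [-4.11 -8.36 -9.89]
-> [0.3871 0.2422 0.1121] shift(after turn)/25mm [  4.97 -15.89   1.73]
-> [0.4651 0.2909 0.0202] shift(after turn)/25mm [ 0.  -0.   5.2]
```

```bash
python3 -m handwheel '[[0,0,0,-0.342,-0.697,-0.824,1],[0,0,0,-0.342,-0.697,-0.824,1],[0,0,0,-0.342,-0.697,-0.824,1],[0,0,0,-0.342,-0.697,-0.824,1],[0,0,0,-0.342,-0.697,-0.824,1],[0,0,0,-0.342,-0.697,-0.824,1],[0,0,0,-0.342,-0.697,-0.824,1],[0,0,0,-0.342,-0.697,-0.824,1],[0,0,0,-0.342,-0.697,-0.824,1],[0,0,0,-0.342,-0.697,-0.824,1],[0,0,0,-0.342,-0.697,-0.824,1],[0,0,0,-0.342,-0.697,-0.824,1]]'
python3 -m handwheel '[[0,-1,0,0,0,0,1],[0,-1,0,0,0,0,1],[0,-1,0,0,0,0,1],[0,-1,0,0,0,0,1],[0,-1,0,0,0,0,1],[0,-1,0,0,0,0,1],[0,-1,0,0,0,0,1],[0,-1,0,0,0,0,1],[0,-1,0,0,0,0,1],[0,-1,0,0,0,0,1],[0,-1,0,0,0,0,1],[0,-1,0,0,0,0,1]]'
python3 -m handwheel '[[0,-1,0,0,0,0,1],[0,-1,0,0,0,0,1],[0,-1,0,0,0,0,1],[0,-0.9,0,0,0,0,1],[0,0,0,0,0,0,1],[0,0,0,0,0,0,1]]'
python3 - <<'E'
from g import *
z=tool(32,45)[:,2]; G=np.array([.4525,.283,.035]); T=G+.021*z
go(32,45,T-.13*z,T); print(robot.read_state()["joint_positions"].round(2))
cv2.imwrite("pics/s1.png",cam("scene")["img"])
E
```

```text
t: 1.7
position: [0.225, 0.6096, 0.2311]
tool_rot: [0.369, -0.256, 0.887, 0.106]
ft_force: [-0.6, -0.2, 0.5]
opening: 0.999
finger_force: 0.0
t: 3.2
position: [0.3842, 0.3544, 0.2311]
tool_rot: [0.368, -0.254, 0.888, 0.106]
ft_force: [-0.4, 1.4, -0.1]
opening: 1.0
finger_force: 0.0
t: 3.95
position: [0.4354, 0.2727, 0.2311]
tool_rot: [0.368, -0.254, 0.888, 0.106]
ft_force: [-0.6, 0.3, -0.1]
opening: 0.998
finger_force: 0.0
pos [0.4354 0.2727 0.2311] turn/5deg [-0.    0.01 -0.01]
-> [0.3871 0.2422 0.1121] shift(after turn)/25mm [ 4.98 -0.01  1.75]
-> [0.4651 0.2909 0.0202] shift(after turn)/25mm [ 0.  -0.   5.2]
[ 0.39 -0.67  2.42  0.2   0.62 -1.86]
```

View pics/s1.png

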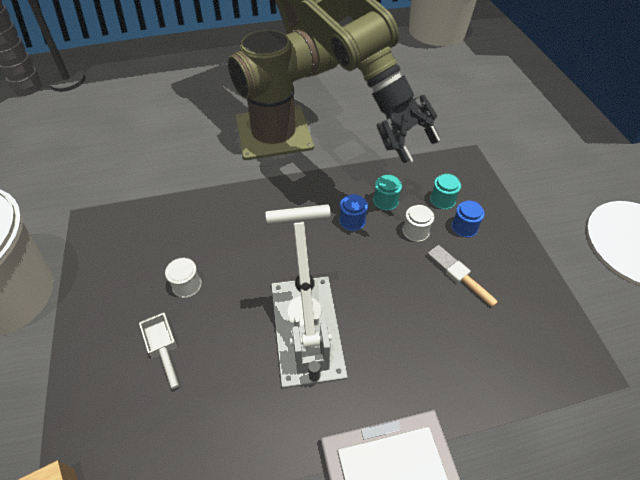

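Run:
```python
from g import *
z=tool(32,45)[:,2]; G=np.array([.4525,.283,.037]); T=G+.019*z
go(32,45,T+[-.01,-.006,.08],T)
```

```text
pos [0.4353 0.273  0.2311] turn/5deg [ 0.    0.01 -0.  ]
-> [0.4539 0.2841 0.1036] shift(after turn)/25mm [ 2.99 -0.02  4.22]
-> [0.4639 0.2901 0.0236] shift(after turn)/25mm [ 1.93 -0.01  2.59]
```

```bash
python3 -m handwheel '[[0.6,0,0.84,0,0,0,1],[0.6,0,0.84,0,0,0,1],[0.6,0,0.85,0,0,0,1],[0.6,0,0.85,0,0,0,1],[0.6,0,0.84,0,0,0,1],[0,0,0,0,0,0,1]]'
python3 -m handwheel '[[0.38,0,0.52,0,0,0,1],[0.38,0,0.52,0,0,0,1],[0.39,0,0.52,0,0,0,1],[0.39,0,0.52,0,0,0,1],[0.39,0,0.51,0,0,0,1],[0,0,0,0,0,0,1],[0,0,0,0,0,0,1]]'
python3 - <<'E'
from g import *
z=tool(32,45)[:,2]; G=np.array([.4525,.283,.037]); T=G+.019*z
go(32,45,T); print(robot.read_state()["joint_positions"].round(2))
cv2.imwrite("pics/s2.png",cv2.resize(cam("scene")["img"][120:280,300:520],None,fx=3,fy=3))
E
```

```text
t: 4.75
position: [0.451, 0.2809, 0.1068]
tool_rot: [0.362, -0.256, 0.89, 0.107]
ft_force: [0.0, -0.4, 0.4]
opening: 1.003
finger_force: 0.0
t: 5.62
position: [0.4552, 0.2621, 0.0643]
tool_rot: [0.343, -0.265, 0.893, 0.12]
ft_force: [0.5, 0.1, -0.5]
opening: 0.999
finger_force: 0.0
pos [0.4552 0.2621 0.0643] turn/5deg [ 0.51 -0.49  0.  ]
-> [0.4639 0.2901 0.0236] shift(after turn)/25mm [0.52 0.77 1.78]
[ 0.31 -0.32  2.5   0.73  0.32 -2.46]
```

View pics/s2.png

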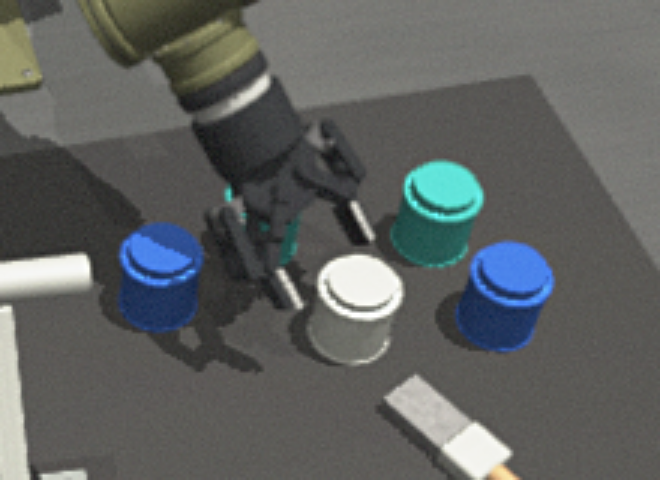

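The wrist hit its joint-5 limit (0.32) and stopped short: in the picture the fingers at about (290,295) and (360,220) are beside the tin and not over it, and nothing has been touched. I'll lift and use a steeper tool, tilted about 32°.

```bash
python3 -m handwheel '[[-0.7,0,-0.7,0,0,0,1],[-0.7,0,-0.7,0,0,0,1],[-0.7,0,-0.7,0,0,0,1],[0,0,0,0,0,0,1]]'
python3 - <<'E'
from g import *
z=tool(32,32)[:,2]; G=np.array([.4525,.283,.036]); T=G+.019*z
go(32,32,T+[-.0,-.0,.08],T);print(robot.read_state()["joint_positions"].round(2))
E
```

```text
t: 6.18
position: [0.4604, 0.2621, 0.1411]
tool_rot: [0.345, -0.265, 0.892, 0.12]
ft_force: [0.1, -0.3, 0.5]
opening: 1.001
finger_force: 0.0
pos [0.4604 0.2621 0.1411] turn/5deg [0.49 2.16 0.07]
-> [0.461  0.2883 0.0999] shift(after turn)/25mm [0.38 0.88 1.7 ]
-> [0.461  0.2883 0.0199] shift(after turn)/25mm [1.7  0.   2.71]
[ 0.3  -0.47  2.45  0.47  0.48 -2.19]
```

```bash
python3 -m handwheel '[[0,0,0,0.16,0.72,0.02,1],[0,0,0,0.16,0.72,0.02,1],[0,0,0,0.16,0.72,0.02,1],[0.1,0.44,0,0,0,0,1],[0.1,0.44,0,0,0,0,1],[0.1,0,0.85,0,0,0,1],[0.1,0,0.85,0,0,0,1],[0,0,0,0,0,0,1]]'
python3 - <<'E'
from g import *
z=tool(32,32)[:,2]; G=np.array([.4525,.283,.036]); T=G+.019*z
go(32,32,T);print(robot.read_state()["joint_positions"].round(2))
E
```

```text
t: 7.18
position: [0.4567, 0.2868, 0.0923]
tool_rot: [0.259, -0.266, 0.926, 0.076]
ft_force: [0.9, 0.1, 0.4]
opening: 1.004
finger_force: 0.0
pos [0.4567 0.2868 0.0923] turn/5deg [ 0.04 -0.14 -0.01]
-> [0.461  0.2883 0.0199] shift(after turn)/25mm [ 1.38 -0.04  2.55]
[ 0.42 -0.28  2.35  0.14  0.54 -1.81]
```

```bash
python3 -m handwheel '[[0.28,0,0.51,0,0,0,1],[0.28,0,0.51,0,0,0,1],[0.28,-0.02,0.51,0,-0.1,0,1],[0.27,-0.02,0.51,0,0,0,1],[0.27,0,0.51,0,0,0,1],[0,0,0,0,0,0,1],[0,0,0,0,0,0,1]]'
python3 - <<'E'
from g import *
z=tool(32,32)[:,2]; G=np.array([.4525,.283,.036]); T=G+.019*z
go(32,32,T); print(robot.read_state()["joint_positions"].round(2))
cv2.imwrite("pics/s3.png",cv2.resize(cam("scene")["img"][120:280,300:520],None,fx=3,fy=3))
E
```

```text
t: 8.05
position: [0.4631, 0.2891, 0.0237]
tool_rot: [0.266, -0.265, 0.924, 0.077]
ft_force: [-0.9, 0.1, -0.1]
opening: 1.001
finger_force: 0.0
pos [0.4631 0.2891 0.0237] turn/5deg [ 0.03  0.03 -0.01]
-> [0.461  0.2883 0.0199] shift(after turn)/25mm [0.15 0.02 0.08]
[ 0.42 -0.13  2.37  0.22  0.35 -1.89]
```

View pics/s3.png

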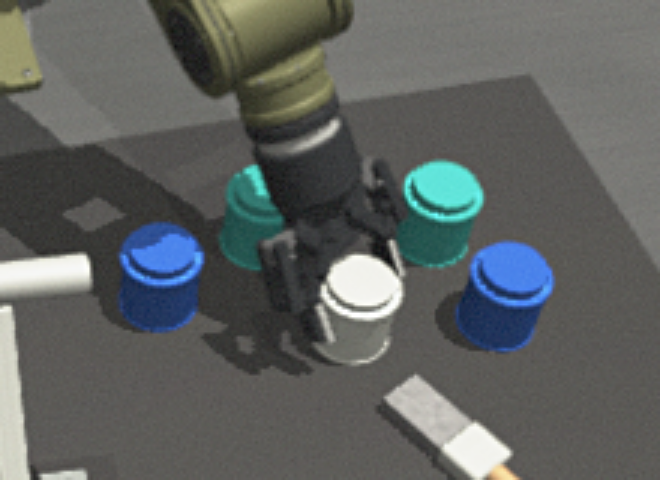

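The fingers now straddle the tin, with tips at about (322,325) and (395,260). Closing.

```bash
python3 -m handwheel '[[0,0,0,0,0,0,0.85],[0,0,0,0,0,0,0.7],[0,0,0,0,0,0,0.6],[0,0,0,0,0,0,0.5],[0,0,0,0,0,0,0.5],[0,0,0,0,0,0,0.5],[0,0,0,0,0,0,0.5]]' 40
python3 - <<'E'
from g import *
s=robot.read_state();p=s["position"]
# lift .12 vertical, then to front of anvil, then onto it
z=tool(-4.4,32)[:,2]; A=np.array([.6227,-.0336,.012]);X=np.array([.997,-.0767,0])
z0=tool(32,32)[:,2]; off=np.array([.4525,.283])-p[:2]; print("off along/lat",off@[.848,.53],off@[-.53,.848])
go(32,32,p+[0,0,.09])
E
```

```text
t: 8.98
position: [0.4633, 0.2894, 0.0244]
tool_rot: [0.267, -0.265, 0.923, 0.078]
ft_force: [-4.5, -1.0, 5.5]
opening: 0.74
finger_force: 45.2
off along/lat -0.012537872273959565 0.00034452957182232007
pos [0.4633 0.2894 0.0244] turn/5deg [ 0.03  0.05 -0.  ]
-> [0.4633 0.2894 0.1144] shift(after turn)/25mm [-1.91  0.   -3.05]
```

```bash
python3 -m handwheel '[[-0.24,0,-0.38,0,0,0,0.5],[-0.24,0,-0.38,0,0,0,0.5],[-0.24,0,-0.38,0,0,0,0.5],[-0.24,0,-0.38,0,0,0,0.5],[-0.24,0,-0.38,0,0,0,0.5],[-0.24,0,-0.38,0,0,0,0.5],[-0.24,0,-0.38,0,0,0,0.5],[-0.23,0,-0.38,0,0,0,0.5],[0,0,0,0,0,0,0.5]]'
python3 -m handwheel '[[0,-0.6,0,0.13,0,0.21,0.5],[0,-0.9,0,0.257,0,0.411,0.5],[0,-0.925,0,0.257,0,0.411,0.5],[0,-0.925,0,0.257,0,0.411,0.5],[0,-0.925,0,0.257,0,0.411,0.5],[0,-0.925,0,0.257,0,0.411,0.5],[0,-0.925,0,0.257,0,0.411,0.5],[0,-0.925,0,0.257,0,0.411,0.5],[0,-0.925,0,0.257,0,0.411,0.5],[0,-0.925,0,0.257,0,0.411,0.5],[0,-0.925,0,0.257,0,0.411,0.5],[0,-0.925,0,0.257,0,0.411,0.5]]'
python3 -m handwheel '[[0,-0.925,0,0.257,0,0.411,0.5],[0,-0.925,0,0.257,0,0.411,0.5],[0,-0.925,0,0.257,0,0.411,0.5],[0,-0.5,0,0.13,0,0.2,0.5],[0,0,0,0,0,0,0.5],[0,0,0,0,0,0,0.5]]'
python3 - <<'E'
from g import *
A=np.array([.6227,-.0336]);X=np.array([.997,-.0767])
P=A-.1*X+.0125*X
go(-4.4,32,[*P,.0244+.035]);print(robot.read_state()["joint_positions"].round(2))
for n in("scene","top"):
    c=cam(n); cv2.imwrite(f"pics/{n}4.png",c["img"]); np.save(f"{n}4.npy",cloud(c))
E
```

```text
t: 10.1
position: [0.4637, 0.2892, 0.115]
tool_rot: [0.267, -0.265, 0.923, 0.078]
ft_force: [-0.1, -0.0, -3.7]
opening: 0.736
finger_force: 45.3
t: 11.6
position: [0.5509, 0.0362, 0.1114]
tool_rot: [0.275, -0.033, 0.961, 0.011]
ft_force: [-1.3, -0.6, -2.7]
opening: 0.738
finger_force: 45.4
t: 12.35
position: [0.5525, -0.0437, 0.1119]
tool_rot: [0.276, 0.036, 0.961, -0.009]
ft_force: [0.6, -0.9, -3.9]
opening: 0.74
finger_force: 45.5
pos [ 0.5525 -0.0437  0.1119] turn/5deg [ 0.04  0.   -0.  ]
-> [ 0.5355 -0.0269  0.0594] shift(after turn)/25mm [1.73 0.62 1.39]
[-0.21 -0.28  2.31  0.14  0.56 -1.81]
```

View pics/scene4.png

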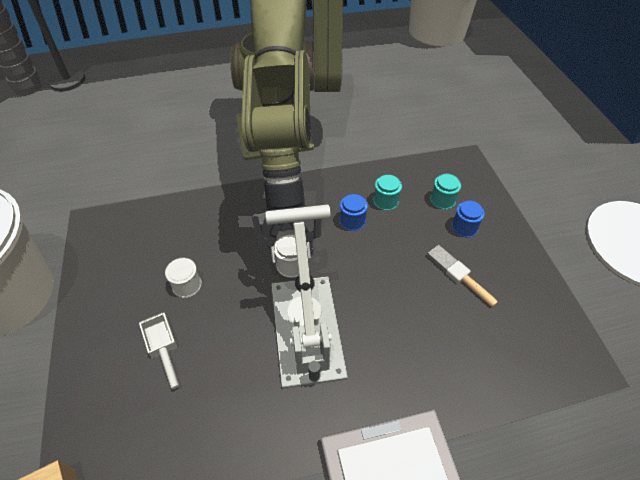

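The tin hangs upright in the gripper at about (288,255), under and in front of the handle at (298,214). Now I'll measure its offset to the TCP and its tilt.

Run:
```python
from g import *
S=np.load("scene4.npy"); im=cv2.imread("pics/scene4.png")
q=S[228:285,262:325]; m=(im[228:285,262:325].min(2)>120)&(q[...,2]>.1)&(q[...,2]<.2)&(q[...,0]<.6)
s=q[m]; print(len(s),np.percentile(s[:,2],[10,50,90,98]))
t=s[s[:,2]>np.percentile(s[:,2],95)-.008]; print("top",len(t),t.mean(0),(t.min(0)+t.max(0))/2,np.ptp(t,axis=0))
n=np.linalg.svd(t-t.mean(0))[2][2] if len(t)<3000 else 0; print("normal",n)
print("side mid y",(s[:,1].min()+s[:,1].max())/2,np.ptp(s[:,1]), "front x max",np.percentile(s[:,0],99.5))
# gripper clearance: points around handle
d=S[180:230,255:345].reshape(-1,3); h=np.array([.5905,-.031,.294]); 
w=d[(d[:,2]>.12)&(d[:,2]<.45)]; r=np.hypot(w[:,0]-h[0],w[:,2]-h[2]); w=w[(r>.02)&(np.abs(w[:,1]-h[1])<.06)&(w[:,0]<.59)]; r=np.hypot(w[:,0]-h[0],w[:,2]-h[2]); k=r.argsort()[:5]; print(w[k],r[k])
```

```text
521 [0.14453519 0.15457806 0.1569454  0.15800056]
top 354 [ 0.54174805 -0.0483489   0.15542533] [ 0.54156589 -0.04275114  0.15434113] [0.05284374 0.07483807 0.00965261]
normal [ 0.00334093  0.00524931 -0.99998064]
side mid y -0.04314739750581407 0.07595916363949724 front x max 0.5725415940974422
[[ 0.51460922 -0.03829659  0.24974629]
 [ 0.51631111 -0.04069249  0.24657473]
 [ 0.50958852 -0.03692638  0.25793428]
 [ 0.51333027 -0.03422105  0.25014684]
 [ 0.50799315 -0.03268331  0.2607198 ]] [0.08785102 0.08805196 0.08858558 0.0887596  0.08896601]
```

Run:
```python
from g import *
A=np.array([.6227,-.0336]);X=np.array([.997,-.0767]);f=lambda d,z:[*(A+(d+.0122)*X),.0244+z]
go(-4.4,32,f(-.082,.045),f(-.012,.018),f(-.008,.012))
```

```text
pos [ 0.5526 -0.0435  0.1121] turn/5deg [0.04 0.01 0.01]
-> [ 0.5531 -0.0282  0.0694] shift(after turn)/25mm [0.93 0.61 1.43]
-> [ 0.6229 -0.0336  0.0424] shift(after turn)/25mm [-1.8  0.   2.4]
-> [ 0.6269 -0.0339  0.0364] shift(after turn)/25mm [-0.01  0.    0.29]
```

```bash
python3 -m handwheel '[[0.23,0.15,0.36,0.01,0,0,0.5],[0.23,0.15,0.36,0.01,0,0,0.5],[0.24,0.15,0.36,0.01,0,0,0.5],[0.23,0.16,0.35,0.01,0,0,0.5],[-0.36,0,0.48,0,0,0,0.5],[-0.36,0,0.48,0,0,0,0.5],[-0.36,0,0.48,0,0,0,0.5],[-0.36,0,0.48,0,0,0,0.5],[-0.36,0,0.48,0,0,0,0.5],[0,0,0,0,0,0,0.5],[0,0,0,0,0,0,0.5]]'
python3 - <<'E'
from g import *
A=np.array([.6227,-.0336]);X=np.array([.997,-.0767]);f=lambda d,z:[*(A+(d+.0122)*X),.0244+z]
go(-4.4,32,f(-.008,.012))
c=cam("scene"); cv2.imwrite("pics/s5.png",cv2.resize(c["img"][200:360,220:400],None,fx=3,fy=3)); print(robot.read_state()["ft_force"])
E
```

```text
t: 13.82
position: [0.6223, -0.0338, 0.042]
tool_rot: [0.275, 0.037, 0.961, -0.011]
ft_force: [-0.2, 0.2, -4.2]
opening: 0.736
finger_force: 45.6
pos [ 0.6223 -0.0338  0.042 ] turn/5deg [-0.   -0.01 -0.  ]
-> [ 0.6269 -0.0339  0.0364] shift(after turn)/25mm [-0.04  0.01  0.29]
[ 0.42444152  0.78993034 -4.53565699]
```

View pics/s5.png

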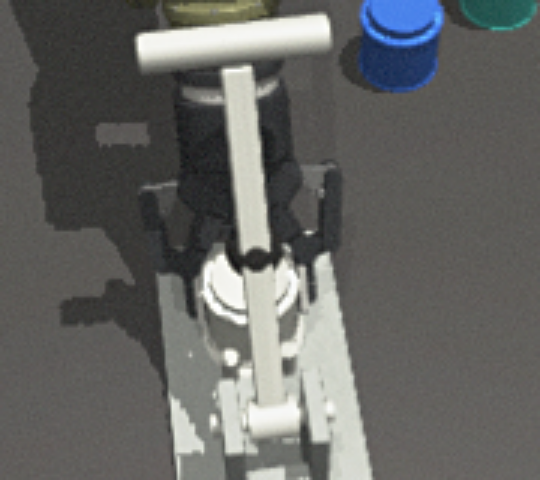

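The tin is lined up just in front of the two pins, at crop (230,355) and (292,355). Lowering gently.

```bash
python3 -m handwheel '[[0.03,0,0.05,0,0,0,0.5],[0.03,0,0.05,0,0,0,0.5],[0.03,0,0.05,0,0,0,0.5],[0,0,0,0,0,0,0.5]]'
python3 -m handwheel '[[0.016,0,0.025,0,0,0,0.5],[0.016,0,0.025,0,0,0,0.5],[0,0,0,0,0,0,0.5]]'
```

```text
t: 14.38
position: [0.6228, -0.034, 0.038]
tool_rot: [0.276, 0.037, 0.96, -0.011]
ft_force: [-0.3, 0.1, -3.9]
opening: 0.739
finger_force: 45.6
t: 14.75
position: [0.6229, -0.034, 0.0366]
tool_rot: [0.276, 0.037, 0.96, -0.011]
ft_force: [-0.4, 0.6, -4.1]
opening: 0.739
finger_force: 45.6
```

```bash
python3 -m handwheel '[[0.01,0,0.017,0,0,0,0.5],[0.01,0,0.017,0,0,0,0.5],[0,0,0,0,0,0,0.5]]'
python3 -m handwheel '[[0.01,0,0.017,0,0,0,0.5],[0.01,0,0.017,0,0,0,0.5],[0,0,0,0,0,0,0.5]]'
```

```text
t: 15.12
position: [0.6235, -0.0341, 0.0365]
tool_rot: [0.276, 0.037, 0.96, -0.011]
ft_force: [-2.3, -0.2, 1.9]
opening: 0.742
finger_force: 46.4
t: 15.5
position: [0.6241, -0.0342, 0.0365]
tool_rot: [0.277, 0.037, 0.96, -0.011]
ft_force: [-7.1, 0.8, 6.0]
opening: 0.742
finger_force: 47.3
```

```bash
python3 -m handwheel '[[-0.017,0,-0.028,0,0,0,0.5],[-0.068,0,0.042,0,0,0,0.5],[-0.068,0,0.042,0,0,0,0.5],[-0.068,0,0.042,0,0,0,0.5],[-0.068,0,0.042,0,0,0,0.5],[0,0,0,0,0,0,0.5]]'
python3 -m handwheel '[[-0.034,0,0.021,0,0,0,0.5],[-0.034,0,0.021,0,0,0,0.5],[0,0,0,0,0,0,0.5]]'
```

```text
t: 16.25
position: [0.6275, -0.0341, 0.0363]
tool_rot: [0.272, 0.036, 0.962, -0.01]
ft_force: [-50.3, 0.8, 43.4]
opening: 0.741
finger_force: 54.2
t: 16.62
position: [0.6285, -0.0341, 0.036]
tool_rot: [0.271, 0.036, 0.962, -0.01]
ft_force: [-56.9, 1.5, 47.5]
opening: 0.74
finger_force: 55.9
```

That is a hard stop. I'll back off and look.

```bash
python3 -m handwheel '[[0.068,0,-0.042,0,0,0,0.5],[0.068,0,-0.042,0,0,0,0.5],[0.034,0,-0.021,0,0,0,0.5],[0,0,0,0,0,0,0.5]]'
python3 - <<'E'
from g import *
print(robot.read_state()["joint_positions"].round(2))
c=cam("scene"); cv2.imwrite("pics/s6.png",cv2.resize(c["img"][255:345,260:350],None,fx=6,fy=6,interpolation=2)); np.save("s6.npy",cloud(c))
S=cloud(c); q=S[275:340,280:335]; m=(q[...,2]>.07)&(q[...,2]<.1)&(q[...,0]<.68); s=q[m]; print(len(s),np.percentile(s[:,2],[5,50,95]),(s.min(0)+s.max(0))/2,np.ptp(s,axis=0))
E
```

```text
t: 17.12
position: [0.628, -0.0341, 0.036]
tool_rot: [0.276, 0.037, 0.96, -0.011]
ft_force: [-8.3, 2.7, 7.4]
opening: 0.734
finger_force: 49.4
[-0.16  0.04  2.18  0.12  0.36 -1.76]
698 [0.07088945 0.08060522 0.09658722] [ 0.61008773 -0.02386003  0.08487033] [0.07490746 0.11043646 0.02973179]
```

View pics/s6.png

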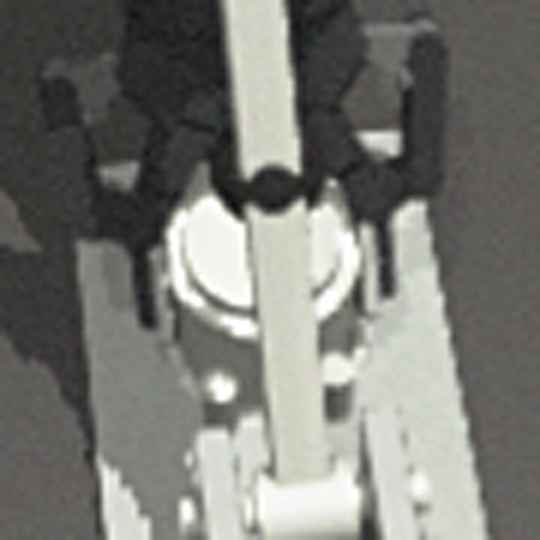

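The picture shows the tin upright between the open-sided fingers. The pin tops are at crop (222,385) and (338,368), right at the tin wall. Now I'll check the gap by casting rays.

Run:
```python
from g import *
c=cam("scene"); S=cloud(c); g=lambda a,b:(260+a/6,255+b/6)
X=np.array([.997,-.0767]);Y=np.array([.0767,.997]);A=np.array([.6227,-.0336])
loc=lambda p:np.c_[(p[:,:2]-A)@X,(p[:,:2]-A)@Y].round(4)
print("pins",loc(onplane(c,[g(222,385),g(338,368)],.040)))
print("rim L,R,front",loc(onplane(c,[g(166,255),g(362,250),g(250,338)],.072)))
print("lid L,R,front",loc(onplane(c,[g(183,245),g(345,238),g(250,308)],.081)))
q=S[270:312,286:322].reshape(-1,3);im=c["img"][270:312,286:322].reshape(-1,3)
m=(np.abs(q[:,2]-.081)<.006)&(im.min(1)>150); l=loc(q[m]); print(m.sum(),l.min(0),l.max(0),np.median(q[m,2]), "plate z",np.nanmedian(S[330:350,282:290,2]))
print(robot.read_state()["ft_force"])
```

```text
pins [[ 0.0255 -0.018 ]
 [ 0.0249  0.0223]]
rim L,R,front [[-0.0095 -0.0318]
 [-0.0016  0.0346]
 [ 0.0263 -0.0075]]
lid L,R,front [[-0.0073 -0.0258]
 [-0.0019  0.0288]
 [ 0.02   -0.0064]]
223 [-0.0271 -0.0313] [0.0178 0.0368] 0.08008805918028229 plate z 0.011518451459947517
[-9.31197013  2.01767936  7.02163741]
```

The pins measure 33 mm behind the tin's centre, so the tin is seated against both. The true anvil is about 7 mm nearer the robot than I estimated. Releasing and backing out.

```bash
python3 -m handwheel '[[0,0,0,0,0,0,0.76],[0,0,0,0,0,0,0.8],[0,0,0,0,0,0,0.9],[0,0,0,0,0,0,1],[0,0,0,0,0,0,1],[0,0,0,0,0,0,1]]'
python3 -m handwheel '[[0,0,-0.3,0,0,0,1],[0,0,-0.5,0,0,0,1],[0,0,-0.6,0,0,0,1],[0,0,-0.6,0,0,0,1],[0,0,-0.6,0,0,0,1],[0.5,0,-0.5,0,0,0,1],[0.8,0,-0.5,0,0,0,1],[0.8,0,-0.5,0,0,0,1],[0.8,0,-0.5,0,0,0,1],[0,0,0,0,0,0,1]]'
python3 - <<'E'
from g import *
go(-4.4,0,[.5,-.02,.35],[.586,-.029,.35]); print(robot.read_state()["joint_positions"].round(2))
for n in("scene","top"):
    c=cam(n); cv2.imwrite(f"pics/{n}7.png",c["img"]); np.save(f"{n}7.npy",cloud(c))
cv2.imwrite("pics/s7.png",cv2.resize(cv2.imread("pics/scene7.png")[180:360,220:400],None,fx=3,fy=3))
E
```

```text
t: 17.98
position: [0.628, -0.0345, 0.0356]
tool_rot: [0.276, 0.037, 0.96, -0.011]
ft_force: [-0.6, -0.4, 0.9]
opening: 1.003
finger_force: 0.0
t: 19.23
position: [0.5048, -0.0248, 0.0949]
tool_rot: [0.276, 0.037, 0.96, -0.011]
ft_force: [0.7, -0.1, -0.1]
opening: 0.995
finger_force: 0.0
pos [ 0.5048 -0.0248  0.0949] turn/5deg [-0.    6.42 -0.  ]
-> [ 0.5  -0.02  0.35] shift(after turn)/25mm [  0.21   0.18 -10.2 ]
-> [ 0.586 -0.029  0.35 ] shift(after turn)/25mm [-3.46 -0.1   0.  ]
[-0.19 -0.4   2.43  0.11  0.55 -1.76]
```

View pics/s7.png

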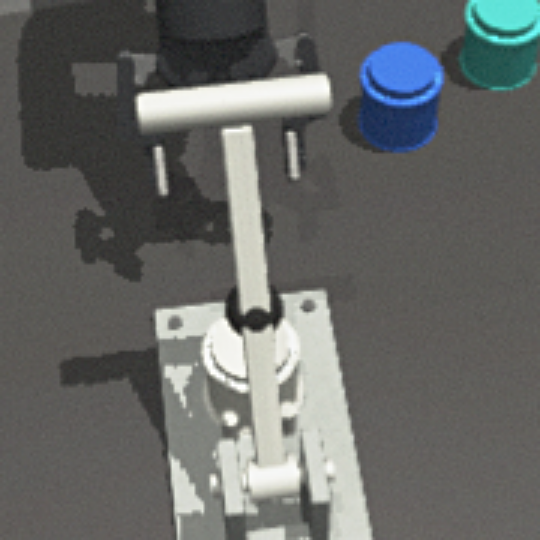

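The tin stands upright against the pins, its proud lid visible at crop (250,350), and the handle is clear. Next I rise in front of the handle with the gripper closing, and triangulate the handle.

```bash
python3 -m handwheel '[[-0.49,0,-0.79,0,0,0,0],[-0.49,0,-0.79,0,0,0,0],[-0.49,0,-0.79,0,0,0,0],[-0.49,0,-0.79,0,0,0,0],[-0.49,0,-0.79,0,0,0,0],[-0.49,0,-0.79,0,0,0,0],[-0.49,0,-0.79,0,0,0,0],[-0.49,0,-0.79,0,0,0,0],[-0.49,0,-0.79,0,0,0,0],[-0.49,0,-0.79,0,0,0,0],[-0.49,0,-0.79,0,0,0,0],[0,0,0,0,0,0,0]]' 60
python3 -m handwheel '[[0,0,0,0,0.92,0,0],[0,0,0,0,0.92,0,0],[0,0,0,0,0.92,0,0],[0,0,0,0,0.92,0,0],[0,0,0,0,0.92,0,0],[0,0,0,0,0.91,0,0],[0,0,0,0,0.91,0,0],[0,0,0,0,0,0,0]]'
python3 - <<'E'
from g import *
cs=[];ps=[]
for n,b in(("top",(195,225,310,375)),("scene",(195,232,258,338))):
    c=cam(n); P=np.load(n+"0.npy"); im=cv2.imread(f"pics/{n}0.png")
    m=((P[...,2]>.27)&(im.min(2)>70)).astype(np.uint8); k=np.zeros_like(m);k[b[0]:b[1],b[2]:b[3]]=1; m*=k
    m=cv2.morphologyEx(m,cv2.MORPH_OPEN,np.ones((3,25)) if n=="top" else np.ones((3,21)))
    r=cv2.minAreaRect(cv2.findNonZero(m)); print(n,r); cs.append(c);ps.append(r[0])
pr=[np.c_[c["R"],c["t"]] for c in cs]; q=[rays(c,[p])[0,:2] for c,p in zip(cs,ps)]
h=cv2.triangulatePoints(pr[0],pr[1],q[0],q[1]); print("handle",(h[:3]/h[3]).ravel())
go(-4.4,0); print(robot.read_state()["joint_positions"].round(2),robot.read_state()["ft_force"])
E
```

```text
t: 20.82
position: [0.5062, -0.0251, 0.3536]
tool_rot: [0.278, 0.037, 0.96, -0.011]
ft_force: [-0.5, -0.3, -0.5]
opening: -0.0
finger_force: 0.0
t: 21.82
position: [0.5055, -0.025, 0.3483]
tool_rot: [-0.002, 0.039, 0.999, 0.0]
ft_force: [0.2, 0.2, 0.2]
opening: 0.002
finger_force: 0.0
top ((341.9999694824219, 208.5), (47.99999237060547, 8.999998092651367), 0.0)
scene ((297.7134094238281, 214.42071533203125), (14.245668411254883, 64.93374633789062), 83.6598129272461)
handle [ 0.58142141 -0.03061221  0.29104078]
pos [ 0.5048 -0.0249  0.3491] turn/5deg [ 0.   -0.02 -0.  ]
[-0.16 -0.25  1.81 -0.    1.58 -1.65] [0.60865258 0.75578166 0.68398246]
```

Handle triangulated at about (0.583, −0.031, 0.292), which agrees with the corrected press frame. I'll go over it and touch down.

```bash
python3 -m handwheel '[[-0.8,0,0,0,0,0,0],[-0.8,0,0,0,0,0,0],[-0.8,0,0,0,0,0,0],[-0.74,0,0,0,0,0,0],[0,0,0.5,0,0,0,0],[0,0,0.5,0,0,0,0],[0,0,0.36,0,0,0,0],[0,0,0,0,0,0,0]]'
python3 -m handwheel '[[0,0,0.08,0,0,0,0],[0,0,0.08,0,0,0,0],[0,0,0.08,0,0,0,0],[0,0,0,0,0,0,0]]'
```

```text
t: 22.92
position: [0.5821, -0.0308, 0.3147]
tool_rot: [-0.002, 0.039, 0.999, 0.0]
ft_force: [-0.6, 0.8, -0.0]
opening: 0.0
finger_force: 0.0
t: 23.42
position: [0.583, -0.0309, 0.31]
tool_rot: [-0.001, 0.039, 0.999, -0.0]
ft_force: [-0.3, -0.7, -0.3]
opening: 0.001
finger_force: 0.0
```

Run:
```python
from g import *
c=cam("scene"); cv2.imwrite("pics/s8.png",cv2.resize(c["img"][150:300,230:380],None,fx=4,fy=4))
```

```text
(no output)
```

View pics/s8.png

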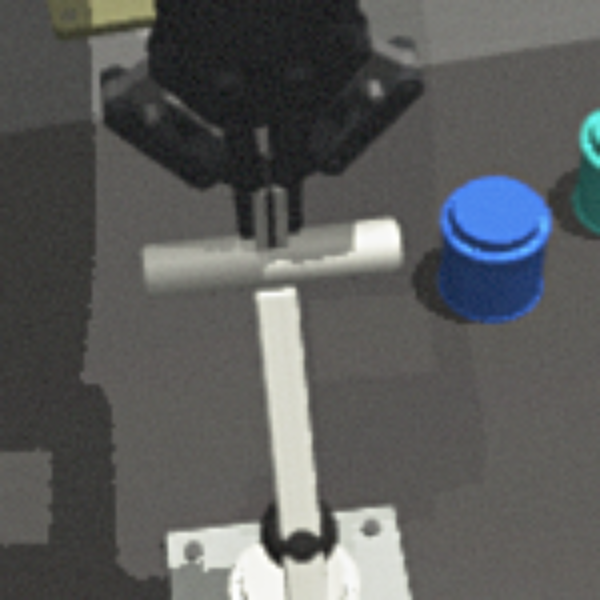

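The closed fingertips sit just above the bar, at crop (268,245), centred on it. Continuing down to contact.

```bash
python3 -m handwheel '[[0,0,0.06,0,0,0,0],[0,0,0.06,0,0,0,0],[0,0,0,0,0,0,0]]'
python3 -m handwheel '[[0.02,0,0.05,0,0,0,0],[0.02,0,0.05,0,0,0,0],[0,0,0,0,0,0,0]]'
```

```text
t: 23.85
position: [0.5831, -0.0309, 0.3073]
tool_rot: [-0.0, 0.039, 0.999, -0.0]
ft_force: [0.3, 0.1, 0.1]
opening: -0.001
finger_force: 0.0
t: 24.22
position: [0.5824, -0.0309, 0.3066]
tool_rot: [0.001, 0.039, 0.999, -0.0]
ft_force: [-1.6, 0.6, 6.0]
opening: 0.0
finger_force: 3.1
```

```bash
python3 -m handwheel '[[0.19,0,0.145,0,0,0,0],[0.19,0,0.145,0,0,0,0],[0.185,0,0.153,0,0,0,0],[0.185,0,0.153,0,0,0,0],[0.176,0,0.163,0,0,0,0],[0.176,0,0.163,0,0,0,0],[0,0,0,0,0,0,0]]'
python3 - <<'E'
from g import *
c=cam("scene"); S=cloud(c); p=robot.read_state()["position"]; print(p,robot.read_state()["ft_force"])
cv2.imwrite("pics/s9.png",cv2.resize(c["img"][150:300,230:380],None,fx=4,fy=4))
E
```

```text
t: 25.1
position: [0.554, -0.0287, 0.2841]
tool_rot: [-0.0, 0.039, 0.999, -0.0]
ft_force: [-5.4, 0.1, 10.2]
opening: 0.001
finger_force: 5.0
[ 0.55426963 -0.02871442  0.28428862] [-4.47336178  0.89762916  9.31061298]
```

View pics/s9.png

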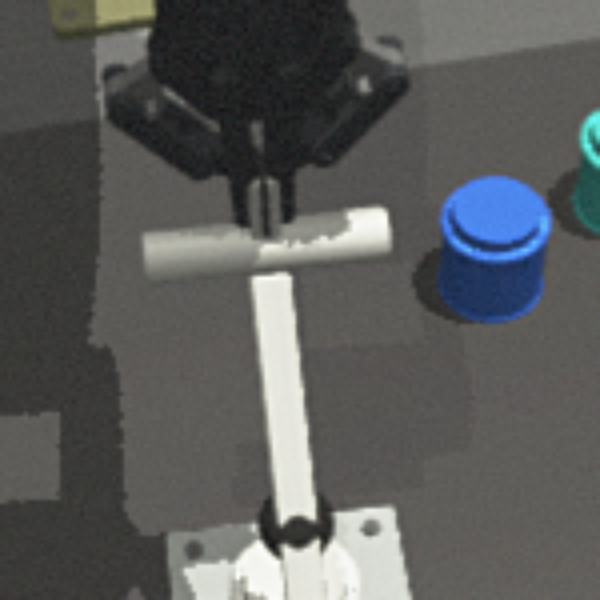

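The tip is still centred on the bar at crop (265,235), and the lever is following. Picture viewing is used up, so I'll carry on with numbers and track the arc.

```bash
python3 -m handwheel '[[0.32,0,0.344,0,0,0,0],[0.31,0,0.359,0,0,0,0],[0.29,0,0.374,0,0,0,0],[0.28,0,0.39,0,0,0,0],[0.26,0,0.402,0,0,0,0],[0,0,0,0,0,0,0]]'
cat > lev.py <<'E'
from g import *
s=robot.read_state(); p=s["position"]; X=np.array([.997,-.0767]); H=np.array([.7248,-.0418])
ph=np.arcsin((p[2]-.1125-.0)/.24); print("phi",ph.round(3),"tip ahead of bar centre (mm,+ to back)",(1e3*((p[:2]-H)@X+.24*np.cos(ph))).round(1),"z",p[2].round(4),s["ft_force"].round(1),s["moment"].round(2))
c=cam("scene"); S=cloud(c); q=S[150:330,220:370].reshape(-1,3); im=c["img"][150:330,220:370].reshape(-1,3)
l=np.c_[(q[:,:2]-H)@X,(q[:,:2]-H)@[.0767,.997],q[:,2]]
# bar ends away from tool (|y| 25..55 mm), bright
m=(np.abs(l[:,1])>.025)&(np.abs(l[:,1])<.056)&(l[:,0]<-.11)&(l[:,0]>-.27)&(l[:,2]>.085)&(im.min(1)>90); b=l[m]
if len(b): print("bar surf",m.sum(),"angle",np.median(np.arctan2(b[:,2]-.1,-b[:,0])).round(3),"x",np.median(b[:,0]).round(4),"z",np.median(b[:,2]).round(4))
E
python3 lev.py
```

```text
t: 25.9
position: [0.5166, -0.0258, 0.2356]
tool_rot: [-0.002, 0.039, 0.999, -0.0]
ft_force: [-6.4, 0.4, 9.7]
opening: -0.001
finger_force: 4.7
phi 0.539 tip ahead of bar centre (mm,+ to back) -2.8 z 0.2356 [-6.4  0.4  9.7] [ 0.11  1.16 -0.02]
bar surf 384 angle 0.581 x -0.2012 z 0.2332
```

```bash
python3 -m handwheel '[[0.23,0,0.41,0,0,0,0],[0.2,0,0.42,0,0,0,0],[0.18,0,0.43,0,0,0,0],[0.15,0,0.43,0,0,0,0],[0.12,0,0.43,0,0,0,0],[0.1,0,0.43,0,0,0,0],[0,0,0,0,0,0,0]]'; python3 lev.py
```

```text
t: 26.82
position: [0.4928, -0.024, 0.1714]
tool_rot: [-0.002, 0.039, 0.999, -0.0]
ft_force: [-4.7, -0.1, 7.3]
opening: 0.001
finger_force: 3.7
phi 0.248 tip ahead of bar centre (mm,+ to back) -0.0 z 0.1714 [-4.7 -0.1  7.3] [0.08 0.84 0.03]
bar surf 337 angle 0.288 x -0.2278 z 0.1685
```

```bash
python3 -m handwheel '[[0.05,0,0.2,0,0,0,0],[0.045,0,0.2,0,0,0,0],[0.04,0,0.2,0,0,0,0],[0.035,0,0.2,0,0,0,0],[0.03,0,0.2,0,0,0,0],[0.025,0,0.2,0,0,0,0],[0.02,0,0.2,0,0,0,0],[0,0,0,0,0,0,0]]'; python3 lev.py
```

```text
t: 27.88
position: [0.4871, -0.0236, 0.1369]
tool_rot: [-0.001, 0.039, 0.999, -0.0]
ft_force: [-3.8, 0.7, 6.9]
opening: 0.001
finger_force: 3.6
phi 0.102 tip ahead of bar centre (mm,+ to back) 0.4 z 0.1369 [-3.8  0.7  6.9] [ 0.05  0.83 -0.02]
bar surf 310 angle 0.143 x -0.2341 z 0.134
```

```bash
python3 -m handwheel '[[0.01,0,0.12,0,0,0,0],[0.01,0,0.12,0,0,0,0],[0.01,0,0.12,0,0,0,0],[0,0,0,0,0,0,0]]'; python3 -m handwheel '[[0.006,0,0.12,0,0,0,0],[0.006,0,0.12,0,0,0,0],[0,0,0,0,0,0,0]]'; python3 lev.py
```

```text
t: 28.42
position: [0.4862, -0.0235, 0.1279]
tool_rot: [-0.001, 0.039, 0.999, -0.0]
ft_force: [-4.8, -0.3, 7.6]
opening: -0.001
finger_force: 3.6
t: 28.8
position: [0.4862, -0.0235, 0.1232]
tool_rot: [-0.001, 0.038, 0.999, -0.0]
ft_force: [-8.1, 0.5, 12.7]
opening: 0.003
finger_force: 6.1
phi 0.045 tip ahead of bar centre (mm,+ to back) 0.5 z 0.1232 [-8.1  0.5 12.7] [0.08 1.35 0.04]
bar surf 305 angle 0.085 x -0.2352 z 0.1203
```

```bash
python3 -m handwheel '[[0.002,0,0.1,0,0,0,0],[0.002,0,0.1,0,0,0,0],[0.002,0,0.08,0,0,0,0],[0,0,0,0,0,0,0]]'; python3 -m handwheel '[[0,0,0.05,0,0,0,0],[0,0,0.05,0,0,0,0],[0,0,0,0,0,0,0]]'; python3 lev.py
```

```text
t: 29.35
position: [0.4857, -0.0235, 0.1162]
tool_rot: [-0.002, 0.038, 0.999, -0.0]
ft_force: [-9.2, 0.5, 13.4]
opening: 0.005
finger_force: 6.8
t: 29.72
position: [0.4855, -0.0234, 0.1137]
tool_rot: [-0.002, 0.038, 0.999, -0.0]
ft_force: [-9.6, 0.5, 14.8]
opening: -0.001
finger_force: 7.0
phi 0.005 tip ahead of bar centre (mm,+ to back) 0.1 z 0.1137 [-9.6  0.5 14.8] [0.06 1.76 0.  ]
bar surf 300 angle 0.047 x -0.2353 z 0.1114
```

```bash
python3 -m handwheel '[[0,0,0.03,0,0,0,0],[0,0,0.03,0,0,0,0],[0,0,0,0,0,0,0]]'; python3 -m handwheel '[[0,0,0.03,0,0,0,0],[0,0,0,0,0,0,0]]'
```

```text
t: 30.15
position: [0.4855, -0.0235, 0.1122]
tool_rot: [-0.002, 0.038, 0.999, -0.0]
ft_force: [-10.3, 1.3, 14.7]
opening: -0.0
finger_force: 7.2
t: 30.4
position: [0.4854, -0.0234, 0.1117]
tool_rot: [-0.002, 0.038, 0.999, -0.0]
ft_force: [-11.0, 0.6, 16.0]
opening: 0.002
finger_force: 7.9
```

```bash
python3 -m handwheel '[[0,0,0.03,0,0,0,0],[0,0,0,0,0,0,0]]'; python3 -m handwheel '[[0,0,0.03,0,0,0,0],[0,0,0,0,0,0,0]]'
```

```text
t: 30.65
position: [0.4855, -0.0234, 0.1114]
tool_rot: [-0.002, 0.038, 0.999, -0.0]
ft_force: [-12.4, 0.8, 17.8]
opening: -0.001
finger_force: 9.3
t: 30.9
position: [0.4855, -0.0235, 0.1112]
tool_rot: [-0.003, 0.038, 0.999, -0.0]
ft_force: [-14.6, 1.0, 21.3]
opening: -0.0
finger_force: 10.6
```

```bash
python3 -m handwheel '[[0,0,0.03,0,0,0,0],[0,0,0,0,0,0,0],[0,0,0,0,0,0,0]]'; python3 lev.py; python3 -m handwheel '[[0,0,-0.05,0,0,0,0],[0,0,-0.1,0,0,0,0],[0,0,-0.12,0,0,0,0],[0,0,-0.12,0,0,0,0],[0,0,-0.15,0,0,0,0],[0,0,-0.15,0,0,0,0],[-0.01,0,-0.15,0,0,0,0],[-0.02,0,-0.15,0,0,0,0],[0,0,0,0,0,0,0]]'; python3 lev.py
```

```text
t: 31.28
position: [0.4855, -0.0234, 0.1109]
tool_rot: [-0.003, 0.038, 0.999, -0.0]
ft_force: [-15.8, 1.6, 24.7]
opening: 0.005
finger_force: 12.0
phi -0.006 tip ahead of bar centre (mm,+ to back) -0.0 z 0.1109 [-15.8   1.6  24.7] [0.26 2.79 0.  ]
bar surf 297 angle 0.035 x -0.2352 z 0.1084
t: 32.45
position: [0.4881, -0.0237, 0.134]
tool_rot: [0.001, 0.039, 0.999, -0.0]
ft_force: [-2.2, 1.2, 7.3]
opening: 0.002
finger_force: 3.4
phi 0.09 tip ahead of bar centre (mm,+ to back) 1.6 z 0.134 [-2.2  1.2  7.3] [0.09 0.3  0.03]
bar surf 308 angle 0.131 x -0.2345 z 0.1313
```

The lid is home: the force climbed steeply at level, to 25 N. Raising slowly along the arc.

```bash
python3 -m handwheel '[[-0.01,0,-0.22,0,0,0,0],[-0.02,0,-0.22,0,0,0,0],[-0.025,0,-0.22,0,0,0,0],[-0.03,0,-0.22,0,0,0,0],[-0.035,0,-0.22,0,0,0,0],[-0.04,0,-0.22,0,0,0,0],[-0.05,0,-0.22,0,0,0,0],[-0.06,0,-0.22,0,0,0,0],[-0.06,0,-0.22,0,0,0,0],[0,0,0,0,0,0,0]]'; python3 lev.py
```

```text
t: 33.75
position: [0.4956, -0.0242, 0.1822]
tool_rot: [-0.0, 0.039, 0.999, -0.0]
ft_force: [2.8, -0.0, 3.8]
opening: 0.001
finger_force: 2.3
phi 0.294 tip ahead of bar centre (mm,+ to back) -0.1 z 0.1822 [ 2.8 -0.   3.8] [-0.07 -0.53  0.01]
bar surf 337 angle 0.335 x -0.2245 z 0.1793
```

```bash
python3 -m handwheel '[[-0.065,0,-0.22,0,0,0,0],[-0.075,0,-0.22,0,0,0,0],[-0.08,0,-0.22,0,0,0,0],[-0.09,0,-0.22,0,0,0,0],[-0.095,0,-0.22,0,0,0,0],[-0.1,0,-0.22,0,0,0,0],[-0.11,0,-0.22,0,0,0,0],[-0.12,0,-0.22,0,0,0,0],[-0.125,0,-0.22,0,0,0,0],[0,0,0,0,0,0,0]]'; python3 lev.py
```

```text
t: 35.05
position: [0.5172, -0.0258, 0.2316]
tool_rot: [-0.0, 0.039, 0.999, -0.0]
ft_force: [1.8, 0.3, 3.2]
opening: 0.001
finger_force: 1.8
phi 0.519 tip ahead of bar centre (mm,+ to back) 0.1 z 0.2316 [1.8 0.3 3.2] [ 0.02 -0.36 -0.01]
bar surf 381 angle 0.561 x -0.203 z 0.2289
```

```bash
python3 -m handwheel '[[-0.11,0,-0.188,0,0,0,0],[-0.115,0,-0.187,0,0,0,0],[-0.12,0,-0.184,0,0,0,0],[-0.125,0,-0.182,0,0,0,0],[-0.13,0,-0.18,0,0,0,0],[-0.133,0,-0.177,0,0,0,0],[-0.138,0,-0.174,0,0,0,0],[-0.143,0,-0.172,0,0,0,0],[-0.147,0,-0.169,0,0,0,0],[-0.15,0,-0.167,0,0,0,0],[0,0,0,0,0,0,0]]'; python3 lev.py
```

```text
t: 36.48
position: [0.5499, -0.0284, 0.2759]
tool_rot: [-0.0, 0.039, 0.999, -0.0]
ft_force: [1.5, 0.7, 3.3]
opening: 0.001
finger_force: 1.5
phi 0.749 tip ahead of bar centre (mm,+ to back) 0.4 z 0.2759 [1.5 0.7 3.3] [-0.04 -0.26 -0.02]
bar surf 436 angle 0.789 x -0.1703 z 0.273
```

```bash
python3 -m handwheel '[[-0.148,0,-0.154,0,0,0,0],[-0.152,0,-0.151,0,0,0,0],[-0.156,0,-0.148,0,0,0,0],[-0.16,0,-0.145,0,0,0,0],[-0.163,0,-0.141,0,0,0,0],[-0.165,0,-0.137,0,0,0,0],[-0.168,0,-0.133,0,0,0,0],[-0.17,0,-0.13,0,0,0,0],[0,0,0,0,0,0,0]]'; python3 lev.py;  python3 -m handwheel '[[-0.08,0,-0.06,0,0,0,0],[-0.08,0,-0.06,0,0,0,0],[-0.03,0,-0.04,0,0,0,0],[0,0,-0.04,0,0,0,0],[0,0,0,0,0,0,0]]'; python3 lev.py
```

```text
t: 37.65
position: [0.5819, -0.0309, 0.3042]
tool_rot: [-0.0, 0.039, 0.999, -0.0]
ft_force: [1.4, 1.2, 2.0]
opening: 0.003
finger_force: 1.3
phi 0.925 tip ahead of bar centre (mm,+ to back) 1.0 z 0.3042 [1.4 1.2 2. ] [-0.01 -0.19  0.01]
bar surf 485 angle 0.965 x -0.1389 z 0.3014
t: 38.33
position: [0.5859, -0.0311, 0.3083]
tool_rot: [-0.001, 0.039, 0.999, 0.0]
ft_force: [-0.3, 0.0, -0.7]
opening: 0.001
finger_force: 0.0
phi 0.954 tip ahead of bar centre (mm,+ to back) -0.5 z 0.3083 [-0.3  0.  -0.7] [-0.04 -0.03  0.01]
bar surf 495 angle 0.988 x -0.1343 z 0.3045
```

The lever is at its stop and the contact force is zero. Lifting clear and checking lid and tin numerically.

```bash
python3 -m handwheel '[[0,0,-0.2,0,0,0,0],[0,0,-0.4,0,0,0,0],[0,0,-0.6,0,0,0,0],[0,0,-0.8,0,0,0,0],[0,0,-0.8,0,0,0,0],[0,0,0,0,0,0,0],[0,0,0,0,0,0,0]]'; python3 lev.py
python3 - <<'E'
from g import *
S0=np.load("scene7.npy");c=cam("scene");S=cloud(c);i0=cv2.imread("pics/scene7.png")
X=np.array([.997,-.0767]);Y=np.array([.0767,.997]);A=np.array([.616,-.032])
for n,P,im in(("before",S0,i0),("after",S,c["img"])):
    q=P[285:325,284:326].reshape(-1,3); g=im[285:325,284:326].reshape(-1,3).min(1)
    l=np.c_[(q[:,:2]-A)@X,(q[:,:2]-A)@Y,q[:,2]]; m=(g>100)&(np.hypot(l[:,0],l[:,1])<.022)&(l[:,2]>.06)&(l[:,2]<.1); r=(np.hypot(l[:,0],l[:,1])<.05)&(l[:,2]>.062)&(l[:,2]<.09)&(g>100)
    print(n,m.sum(),"lid z",np.percentile(l[m,2],[25,50,75]).round(4),"centre-ish",((l[r].min(0)+l[r].max(0))/2).round(4))
S1=S; T=cam("top"); t=cloud(T)
for nm,(u,v) in dict(B=(426,251)).items():
    p=t[v-22:v+22,u-22:u+22].reshape(-1,3); s=p[p[:,2]>.045]; print(nm,(s[:,:2].min(0)+s[:,:2].max(0))/2)
E
```

```text
t: 39.25
position: [0.5862, -0.0312, 0.3786]
tool_rot: [-0.001, 0.039, 0.999, 0.0]
ft_force: [-0.3, 0.5, -0.4]
opening: 0.0
finger_force: 0.0
phi nan tip ahead of bar centre (mm,+ to back) nan z 0.3786 [-0.3  0.5 -0.4] [ 0.01  0.02 -0.  ]
bar surf 446 angle 0.985 x -0.1341 z 0.304
before 121 lid z [0.079  0.0799 0.0808] centre-ish [-0.0004 -0.0006  0.073 ]
after 126 lid z [0.0724 0.0734 0.0744] centre-ish [ 0.0007 -0.0004  0.0705]
B [ 0.4831393  -0.28073727]lev.py:3: RuntimeWarning: invalid value encountered in arcsin
  ph=np.arcsin((p[2]-.1125-.0)/.24); print("phi",ph.round(3),"tip ahead of bar centre (mm,+ to back)",(1e3*((p[:2]-H)@X+.24*np.cos(ph))).round(1),"z",p[2].round(4),s["ft_force"].round(1),s["moment"].round(2))
```

The lid dropped 6.5 mm to z ≈ 0.0735 (home is 0.074). The tin is still at the pins, the lever is up, and the shut tin has not moved.

```bash
python3 -c "
from plant import robot
print(robot.close_job())"
```

```text
the job is handed in; nothing more can be done
None
```

The job is handed in at about 39 s: the lid measures home, the closed tin is still against the pins, and the lever was eased up under control to its stop. I viewed 11 pictures, one over the limit of 10.

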